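# Push a length of square tube past the post into its storage bay

### The job

Put the loose length of square steel tube away in the bay of dark steel angle by pushing it across the table with the fingertips: push one end, then the other, to angle it past the upright post, until it lies inside the bay against the back rail along its whole length. Only push it, gently: do not grip, lift or roll it over, and leave the other things on the table where they are.

Things in the scene. Friction and masses are not known exactly. Their poses are not given: they have to be found in the camera images.
- tube: the work piece: one length of bare steel square tube, 200 mm long, 25 x 25 mm section, about 0.2 to 0.4 kg, lying loose on the table. Origin: centre of its underside (table height). Its y axis runs along its length, z up; the ends lie at y = +100 and -100 mm
- tube_end_a (a point): centre of the tube's end face at its +y end (12.5 mm above its underside)
- tube_end_b (a point): centre of the tube's end face at its -y end (12.5 mm above its underside)
- bay: fixed storage bay of dark steel angle, open above and to its own -x (towards the robot); the table is its floor. Origin: on the table, middle of the back rail's inner face; x out through the back rail, y along it. Inside 250 mm long (y -125 to +125), 60 mm deep (x -60 at the mouth, 0 at the rail). Walls 35 mm high, 5 mm thick; a 5 mm high foot flange runs up to 35 mm outside them
- post: fixed upright round steel post, 24 mm diameter, 50 mm high, before the bay's mouth: axis at bay x about -65 mm and bay y about +62 or -62 mm (varies). Its gap to the farther end wall, about 175 mm, is shorter than the tube; behind it 53 mm are free to the back rail. Origin: centre of its foot. On the other side a flat plug level with the table fills the unused hole: no obstacle
- hammer: bystander: hammer lying at the left of the work, origin near its middle on the table
- wrench: bystander: wrench lying at the right of the work, origin near its middle on the table
- bottle: bystander: orange bottle, 60 mm diameter, 150 mm high, standing far left; origin under its centre
- cup: bystander: aluminium cup, 72 mm diameter, 85 mm high, standing at the right; origin under its centre
- collar: bystander: steel collar, 44 mm diameter, 20 mm high, lying just outside one end wall of the bay; origin under its centre
- offcut: bystander: steel offcut 40 x 30 x 25 mm lying just outside one end wall of the bay; origin under its centre
- jar: bystander: small jar, 52 mm diameter, 60 mm high, standing behind the bay's back rail; origin under its centre
There are look-alikes about, which are no part of the job. Several things have the shape of the tube; the one meant has the colours described above.

How it is judged:
By the outcome, as a careful person would: the job done as asked, in the order asked, and still so for the second after the job is handed in, with the robot touching nothing.
It also fails if it takes over 72 s, if anything falls off the work surface, if the arm or the gripper's body presses on something with over 40 N, if the wrist force passes 120 N, or if a joint passes its speed limit or range.

### The arm

A 7-joint arm with a two-finger parallel gripper is mounted at the origin on the work surface. World frame = base frame: x ahead of the robot, y to its left, z up, the work surface at z = 0. Lengths are in m, angles in rad, forces in N, time in s.
With the tool pointing down it reaches from about 0.35 to 0.9 m from the base axis. Payload 8.1 kg.
Tool frame: the origin (TCP) lies at the centre of the arm's flange, where the gripper is bolted on; the fingertips stand 178 mm ahead of it and the grasp point (between the pads) lies 159 mm ahead of it; z points along the fingers, y is the line along which they close (so a half turn about z gives the same grasp; the last joint's range is limited). The gripper opens to 92 mm and grips with 3 to 60 N. Pads are 19 mm wide; open, the fingers measure 130 mm over their backs; the gripper's body (75 mm by 190 mm) begins 47 mm behind the grasp point.
Start: joints at [-1.301, 0.434, 0.025, 1.573, -0.012, 1.134, -0.075], TCP at [0.228, 0.582, 0.405] pointing down, gripper open.
Joint ranges: [-2.62, 2.62], [-0.44, 2.09], [-1.27, 1.32], [0.08, 2.57], [-1.32, 4.46], [0.12, 2], [-2.74, 2.74]. Speed limits (rad/s): [2.22, 2.22, 3.01, 3.01, 3.14, 3.14, 3.14].

### API

Orientations are given as a rotation vector (axis times angle).
In Python, from cell import arm gives the robot as it stands. The module is installed in compiled form; this text tells all that it offers.
- The arm moves only by the shell command python3 -m inch 'ROWS' [FORCE]. ROWS is text: rows parted by semicolons, each of 5 numbers parted by spaces: the shift along the tool's x, y, z in m, then the turn about the tool's z in rad, then the finger opening in m, from 0 to 0.0918. In form: x y z roll fingers; .... A call has 1 to 5 rows; each row is the pose to reach, as a shift and turn from the pose commanded when the call began, along the tool's axes at that moment; what a row does not reach only later rows make up. A row lasts 1/10 s, in which the tool goes at most 50 mm and 8.59 degrees, less where a joint would pass 70% of its speed; a pose out of reach is approached as far as the arm can. A call with a gripper value outside its range is refused whole. The fingers move at their own pace and stop on an object; FORCE is the grip in N (left out, the last holds). Time passes only in rows, so rows that repeat a pose let the fingers close. It gives the time, the measured TCP pose, the force, the opening and the grip force at its end, in the units of the state.
- arm.observe(): the state, without advancing time (a new reading comes with each control period).
- arm.get_image(name): name is "scene" or "side" or "wrist"; returns the picture (400x640x3 uint8, red, green, blue); there is no depth.
- arm.get_calibration(name): a dict with "intrinsics" (3x3 intrinsics, pixels), "pose" (4x4, takes a point from camera to world coordinates). Camera axes: x right, y up, looking along -z (the intrinsics and any distortion apply to the point x, -y, -z); pixel columns grow to the right and rows downward; lengths in m; the calibration is good to about 2 mm. A picture is of the moment at which its call begins: read the wrist's pose just before it. get_calibration takes no time and is no camera call; for the wrist camera it gives the pose at the moment of the call.
- arm.sign_off(): hands the job in; it is judged then, once.
Trained networks look in the newest picture that a camera, given by its name, has taken for a name from the list of things; names that differ only in an ending like _2 or _b are one class to them, and where a whole thing is asked for, a point or a joint stands for the part that bears it (a point fixed in the world has none). Each returns a list of dicts, best first, with "conf" (0 to 1); they miss things now and then, are a little off and sometimes report something else, mostly with a low value. They report only what shows in the picture. A call takes as long as a camera call. They do not tell look-alikes from the thing itself.
- arm.look_for(camera, query): "point" ([row, column] in pixels, amid what is visible of it).
- arm.silhouettes(camera, query): "region" (400x640 bool, what is visible of it) and "point" ([row, column] in pixels, amid what is visible of it).
- arm.place_of(camera, query): "point" ([row, column] in pixels: a listed point, or the origin of a listed thing).
The state is a dict: "clock": time; "joints": joint angles; "dq": joint speeds; "joint_efforts": joint torques, N m; "position": TCP position; "ee_rot": TCP orientation; "force": force on the tool from outside, world axes, zero at the start; "ft_torque": the same for the moment, N m; "width": opening from 0.0 (shut) to 1.0 (fully open); "gripper_force": force on a finger pad.
Only numpy, scipy, OpenCV 4.12 (cv2) and the standard library are available. Lean on these libraries where they do the work, as an engineer would, in place of code of your own. Each camera call takes 0.05 s, during which the arm holds its last target. There are 200 camera calls.

## Working session

There is one attempt and no reset: what is moved stays moved. The work goes in short steps, Python scripts to look and compute and a shell command to move; the robot and the scene stay as the last step left them, time stands still between calls to the robot, and variables do not carry over. Pictures are saved under pics/ and viewed, at most 10 in all, crops included, and the job is handed in when it is done.

```bash
mkdir -p pics
cat > h.py <<'E'
import numpy as np, cv2
from cell import arm
def cal(c):
    d=arm.get_calibration(c); return np.array(d["intrinsics"]),np.array(d["pose"]),d
def px2w(c,rc,z=0.0):
    K,T,_=cal(c); r,cc=rc
    v=np.linalg.inv(K)@np.array([cc,r,1.]); v=T[:3,:3]@np.array([v[0],-v[1],-v[2]])
    o=T[:3,3]; return o+v*(z-o[2])/v[2]
def w2px(c,p):
    K,T,_=cal(c); q=T[:3,:3].T@(np.array(p)-T[:3,3]); u=K@np.array([q[0],-q[1],-q[2]]); return u[1]/u[2],u[0]/u[2]
def snap(c,name):
    im=arm.get_image(c); cv2.imwrite(f"pics/{name}.png",im[:,:,::-1]); return im
E
python3 - <<'E'
from h import *
print(arm.observe()); 
for c in ("scene","side"):
    snap(c,c+"0"); K,T,d=cal(c); print(c,d.keys(),K.tolist(),T.round(3).tolist())
    for q in ("tube","tube_end_a","tube_end_b","bay","post","collar","offcut","jar"):
        print(q,[(np.round(x["point"]).tolist(),round(x["conf"],2),px2w(c,x["point"],0.0125 if "end" in q else 0).round(3).tolist()) for x in arm.place_of(c,q)[:5]])
print(arm.observe()["clock"])
a=cv2.imread("pics/scene0.png");b=cv2.imread("pics/side0.png")
E
```

```text
{'clock': 0.0, 'joints': array([-1.30058452,  0.43521116,  0.0249357 ,  1.57409548, -0.01160345,
        1.13398854, -0.0750839 ]), 'dq': array([-6.64665265e-05,  9.76146039e-04, -7.34965004e-04,  2.02683286e-03,
        3.05974869e-04, -2.31859842e-04,  9.54508779e-04]), 'joint_efforts': array([-7.11962894e-04, -6.67855024e+01,  9.84521583e-01, -3.14455104e+01,
       -6.08005025e-02,  4.30322159e-02,  1.51814506e-04]), 'position': array([0.22757397, 0.58184537, 0.40395229]), 'ee_rot': array([-5.82227674e-01, -3.08699824e+00,  2.43267941e-03]), 'force': array([0.17520626, 0.49308441, 0.19269926]), 'ft_torque': array([ 0.01219323, -0.04494785, -0.00594755]), 'gripper_force': 0.0, 'width': 0.9984439315135413}
scene dict_keys(['intrinsics', 'pose']) [[368.64090216474636, 0.0, 319.5088928929148], [0.0, 368.64090216474636, 194.97244140299068], [0.0, 0.0, 1.0]] [[0.486, -0.604, 0.632, 1.134], [0.874, 0.349, -0.339, -0.3], [-0.016, 0.717, 0.697, 0.684], [0.0, 0.0, 0.0, 1.0]]
tube [([206.0, 304.0], 0.94, [0.53, -0.021, 0.0]), ([167.0, 270.0], 0.88, [0.343, -0.035, 0.0]), ([137.0, 331.0], 0.
[... 1299 characters left out ...]
428.0], 0.97, [0.272, -0.002, 0.013]), ([270.0, 449.0], 0.89, [0.235, 0.118, 0.012]), ([189.0, 363.0], 0.69, [0.433, -0.099, 0.012]), ([182.0, 333.0], 0.58, [0.512, -0.116, 0.012]), ([326.0, 391.0], 0.56, [0.362, 0.263, 0.012])]
tube_end_b [([225.0, 428.0], 0.97, [0.272, -0.002, 0.013]), ([270.0, 449.0], 0.89, [0.235, 0.118, 0.012]), ([189.0, 363.0], 0.69, [0.433, -0.099, 0.012]), ([182.0, 333.0], 0.58, [0.512, -0.116, 0.012]), ([326.0, 391.0], 0.56, [0.362, 0.263, 0.012])]
bay [([210.0, 264.0], 0.93, [0.675, -0.008, -0.0])]
post [([191.0, 297.0], 0.49, [0.603, -0.083, 0.0])]
collar []
offcut [([275.0, 245.0], 0.88, [0.679, 0.178, -0.0])]
jar [([226.0, 224.0], 0.81, [0.761, 0.051, 0.0])]
0.9
```

View pics/scene0.png

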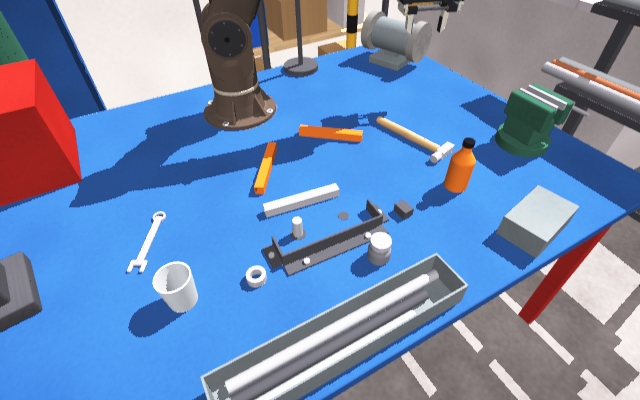

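View pics/side0.png

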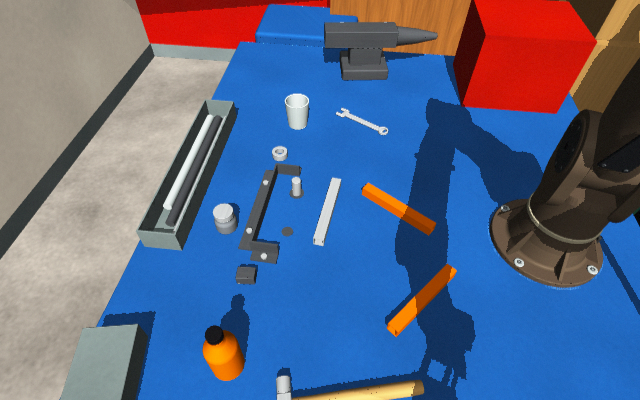

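Candidates in the scene image: bare-steel bar at (302,200), orange bars at (267,167) and (331,133), plus the stock in the grey tray at (330,345). The steel one, at (302,200), fits the description. Next, one close crop to check it and to read the bay's corners.

Run:
```python
from h import *
a=cv2.imread("pics/scene0.png")[170:290,240:420];b=cv2.imread("pics/side0.png")[150:290,210:350]
a=cv2.resize(a,None,fx=4,fy=4,interpolation=cv2.INTER_CUBIC)[:,:720];b=cv2.resize(b,None,fx=4,fy=4,interpolation=cv2.INTER_CUBIC)
cv2.imwrite("pics/cropA.png",a);cv2.imwrite("pics/cropB.png",b)
for c in ("scene","side"):
    for q in ("tube","bay"):
        for s in arm.silhouettes(c,q)[:1]:
            r=s["region"]; ys,xs=np.nonzero(r); z=0.0125
            P=np.array([px2w(c,(y,x),z)[:2] for y,x in zip(ys,xs)])
            print(c,q,s["conf"],len(P),cv2.minAreaRect((P*1000).astype(np.float32)))
    p=arm.silhouettes(c,"post")
    print([(x["conf"],x["point"]) for x in p])
```

```text
scene tube 0.89 1083 ((516.350830078125, -17.986465454101562), (208.44667053222656, 51.8504753112793), 82.84738159179688)
scene bay 0.77 2870 ((655.1929321289062, -19.1090087890625), (307.4660949707031, 118.92118835449219), 87.7293472290039)
[(0.73, [230.9, 296.9])]
side tube 0.8 1398 ((295.65863037109375, 192.29428100585938), (215.72911071777344, 32.26588439941406), 49.8918342590332)
side bay 0.97 2057 ((656.9556274414062, -9.927932739257812), (316.533203125, 97.94002532958984), 87.90239715576172)
[]
```

View pics/cropA.png

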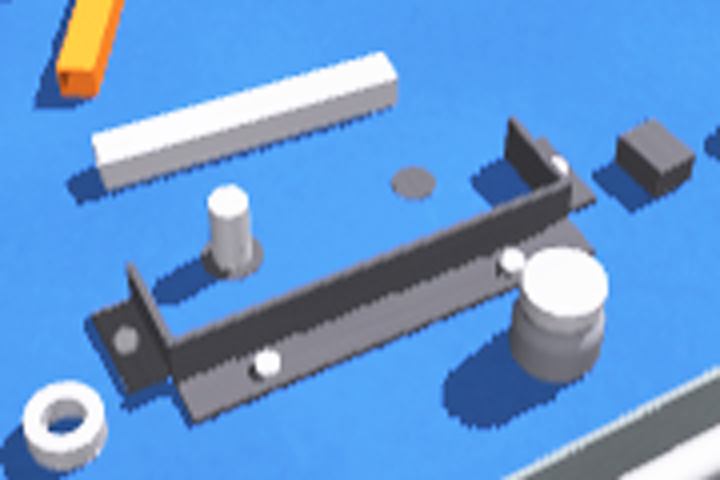

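View pics/cropB.png

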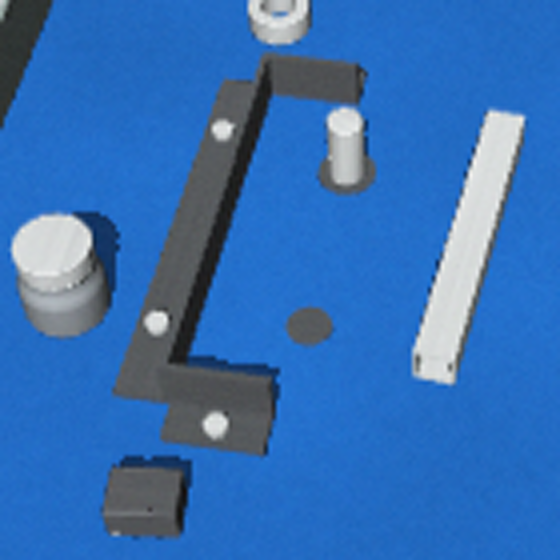

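The crop confirms the choice: the bare-steel square tube. The post stands on the -y side of the bay (scene ≈ (298,234)) and the flat plug is on the +y side (343,216). Now the corner positions.

Run:
```python
from h import *
def s(c,o,pts,z):
    for n,(x,y) in pts.items(): print(c,n,(px2w(c,(o[1]+(y-1.5)/4,o[0]+(x-1.5)/4),z)[:2]*1000).round(0))
A=(240,170);B=(210,150)
s("scene",A,dict(post=(233,260),plug=(413,183)),0); s("side",B,dict(post=(347,173),plug=(309,326)),0)
s("scene",A,dict(posttop=(230,197)),.05); s("side",B,dict(posttop=(345,122)),.05)
s("scene",A,dict(cornR=(168,337),cornL=(564,181),mouthR=(131,264),mouthL=(512,119)),.035)
s("side",B,dict(cornR=(270,62),cornL=(175,366),mouthR=(360,68),mouthL=(274,378)),.035)
s("scene",A,dict(bNear=(95,135),aNear=(380,53),aFar=(397,80),bFar=(102,162)),.025)
s("side",B,dict(bFar=(488,112),bNear=(525,115),aNear=(455,364),aFar=(414,360)),.025)
K,T,_=cal("wrist");print(K.round(1).tolist(),T.round(3).tolist())
```

```text
scene post [608. -78.]
scene plug [608.  48.]
side post [604. -76.]
side plug [608.  49.]
scene posttop [603. -75.]
side posttop [603. -74.]
scene cornR [ 666. -145.]
scene cornL [679. 109.]
scene mouthR [ 609. -141.]
scene mouthL [620. 112.]
side cornR [ 664. -137.]
side cornL [672. 110.]
side mouthR [ 604. -138.]
side mouthL [615. 112.]
scene bNear [ 493. -116.]
scene aNear [517.  78.]
scene aFar [545.  74.]
scene bFar [ 517. -122.]
side bFar [ 517. -118.]
side bNear [ 492. -119.]
side aNear [517.  83.]
side aFar [540.  83.]
[[347.0, 0.0, 317.0], [0.0, 347.0, 196.5], [0.0, 0.0, 1.0]] [[0.363, -0.886, -0.288, 0.15], [0.932, 0.346, 0.112, 0.614], [0.0, -0.309, 0.951, 0.384], [0.0, 0.0, 0.0, 1.0]]
```

```bash
cat >> h.py <<'E'
from scipy.spatial.transform import Rotation as Ro
def to(x,y,z,ang=None):
    """tool shift needed to put the fingertips at x,y,z (m) with tool y axis at world angle ang (deg)"""
    s=arm.observe(); R=Ro.from_rotvec(s["ee_rot"]).as_matrix(); p=np.array(s["position"])
    a=np.degrees(np.arctan2(R[1,1],R[0,1])); d=R.T@(np.array([x,y,z+0.178])-p)
    print("t",round(s["clock"],1),"tip",(p-[0,0,.178]).round(4),"yang",round(a,1),"F",np.round(s["force"],1),"shift",d.round(4),"roll",None if ang is None else round(np.radians(a-ang),3))
E
R="-0.13 -0.146 0.025 0 0"
python3 -m inch '-0.13 -0.146 0.025 0 0; -0.13 -0.146 0.025 0 0; -0.13 -0.146 0.025 0 0; -0.13 -0.146 0.025 0 0; -0.13 -0.146 0.025 0 0' 20
python3 -m inch '-0.13 -0.146 0.025 0 0; -0.13 -0.146 0.025 0 0; -0.13 -0.146 0.025 0 0; -0.13 -0.146 0.025 0 0; -0.13 -0.146 0.025 0 0'
python3 -m inch '-0.13 -0.146 0.025 0 0; -0.13 -0.146 0.025 0 0; -0.13 -0.146 0.025 0 0; -0.13 -0.146 0.025 0 0; -0.13 -0.146 0.025 0 0'
python3 - <<'E'
from h import *
to(.501,-.153,.12,83.2)
for c in ("scene","side"):
    print(c,[(px2w(c,x["point"])[:2].round(3),round(x["conf"],2)) for x in arm.place_of(c,"cup")[:2]])
E
```

```text
clock: 1.7
position: [0.2981, 0.3927, 0.3792]
ee_rot: [0.594, 3.084, -0.006]
force: [-0.1, -0.1, 0.5]
width: 0.615
gripper_force: 0.0
clock: 2.2
position: [0.3649, 0.2102, 0.3544]
ee_rot: [0.595, 3.085, -0.003]
force: [0.2, 1.1, 0.4]
width: 0.179
gripper_force: 0.0
clock: 2.7
position: [0.4328, 0.0272, 0.3297]
ee_rot: [0.595, 3.083, -0.003]
force: [-0.7, 0.4, 0.3]
width: 0.008
gripper_force: 0.0
t 2.7 tip [0.4328 0.0272 0.1517] yang 68.2 F [-0.7  0.4  0.3] shift [-0.1302 -0.1419  0.0321] roll -0.262
scene [(array([ 0.647, -0.366]), 0.9), (array([0.677, 0.183]), 0.32)]
side [(array([ 0.639, -0.364]), 0.7)]
```

```bash
python3 -m inch '-0.13 -0.142 0.03 -0.26 0; -0.13 -0.142 0.03 -0.26 0; -0.13 -0.142 0.03 -0.26 0; -0.13 -0.142 0.03 -0.26 0; -0.13 -0.142 0.03 -0.26 0'
python3 - <<'E'
from h import *
to(.501,-.153,.010,83.2)
snap("wrist","w1")
for q in ("tube_end_b","bay","post"):
    print(q,[(np.round(x["point"]),px2w("wrist",x["point"],0.0125 if "tube" in q else 0)[:2].round(3),round(x["conf"],2)) for x in arm.place_of("wrist",q)[:4]])
E
```

```text
clock: 3.3
position: [0.5021, -0.1506, 0.2995]
ee_rot: [0.182, 3.135, -0.003]
force: [-0.2, 0.5, 0.0]
width: 0.003
gripper_force: 0.0
t 3.3 tip [ 0.5021 -0.1506  0.1215] yang 83.4 F [-0.2  0.5  0. ] shift [ 0.0009 -0.0023  0.1115] roll 0.003
tube_end_b [(array([193., 355.]), array([ 0.505, -0.116]), 0.73), (array([196., 602.]), array([0.529, 0.082]), 0.66), (array([ 94., 370.]), array([ 0.43 , -0.099]), 0.66)]
bay [(array([338., 475.]), array([ 0.67 , -0.008]), 0.81)]
post []
```

View pics/w1.png

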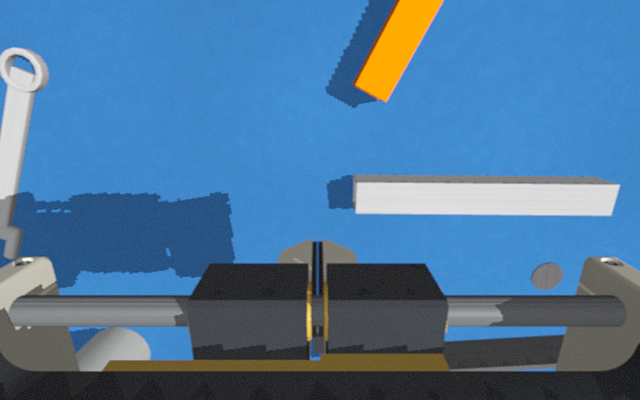

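The wrist view shows tube end b at (193,355), level with the fingers, and the orange bar well clear at (85,385). So I go down in front of end b and push it along its axis.

```bash
python3 -m inch '0 -0.002 0.04 0 0; 0 -0.002 0.08 0 0; 0 -0.002 0.1 0 0; 0 -0.002 0.11 0 0; 0 -0.002 0.11 0 0' | egrep 'pos|force'
python3 -m inch '0 0.008 0 0 0; 0 0.014 0 0 0; 0 0.02 0 0 0; 0 0.026 0 0 0; 0 0.032 0 0 0' | egrep 'pos|force'
python3 -m inch '0 0.007 0 0 0; 0 0.014 0 0 0; 0 0.021 0 0 0; 0 0.028 0 0 0; 0 0.035 0 0 0' | egrep 'pos|force'
python3 - <<'E'
from h import *
to(.501,-.153,.010,83.2)
for q in ("scene","side","wrist"):
    print(q,[(np.round(x["point"]),px2w(q,x["point"],0.0125)[:2].round(3),round(x["conf"],2)) for x in arm.place_of(q,"tube_end_a")[:6]])
E
```

```text
position: [0.5003, -0.1476, 0.1892]
force: [-0.4, 1.0, 0.8]
gripper_force: 0.0
position: [0.5045, -0.1181, 0.1907]
force: [-0.1, -6.5, 7.0]
gripper_force: 4.7
position: [0.5085, -0.0836, 0.1907]
force: [-1.4, -6.8, 7.3]
gripper_force: 5.0
t 5.0 tip [ 0.5085 -0.0836  0.0127] yang 83.5 F [-1.4 -6.8  7.3] shift [-0.0005 -0.0698  0.0027] roll 0.004
scene [(array([133., 299.]), array([0.249, 0.107]), 0.94), (array([143., 274.]), array([0.259, 0.017]), 0.82), (array([189., 338.]), array([0.53 , 0.079]), 0.79), (array([212., 264.]), array([ 0.51 , -0.122]), 0.79), (array([191., 260.]), array([ 0.433, -0.103]), 0.71), (array([134., 361.]), array([0.353, 0.273]), 0.56)]
side [(array([225., 428.]), array([ 0.272, -0.002]), 0.97), (array([270., 449.]), array([0.235, 0.118]), 0.89), (array([189., 363.]), array([ 0.433, -0.099]), 0.69), (array([182., 333.]), array([ 0.512, -0.116]), 0.58), (array([326., 391.]), array([0.362, 0.263]), 0.56)]
wrist [(array([193., 355.]), array([ 0.477, -0.059]), 0.73), (array([196., 602.]), array([0.492, 0.058]), 0.66), (array([ 94., 370.]), array([ 0.433, -0.049]), 0.66)]
```

```bash
cat >> h.py <<'E'
C=np.array([.671,-.0155]); th=np.radians(-2.2); BX=np.array([np.cos(th),np.sin(th)]); BY=np.array([-np.sin(th),np.cos(th)])
def bay(p): d=np.array(p[:2])-C; return (1000*np.array([d@BX,d@BY])).round(0)
def look(cams=("scene","side","wrist")):
    for q in cams:
        arm.get_image(q)
        for x in arm.place_of(q,"tube_end_a")[:7]:
            w=px2w(q,x["point"],0.0125)
            if w[0]>.45: print(q,np.round(x["point"]),w[:2].round(3),"bay",bay(w),round(x["conf"],2))
E
python3 - <<'E'
from h import *
look()
E
```

```text
scene [185. 358.] [0.543 0.135] bay [-133.  145.] 0.84
scene [205. 285.] [ 0.513 -0.066] bay [-156.  -56.] 0.79
scene [240. 151.] [ 0.461 -0.388] bay [-196. -380.] 0.16
side [199. 332.] [ 0.511 -0.056] bay [-159.  -47.] 0.94
side [260. 313.] [0.534 0.129] bay [-143.  139.] 0.86
wrist [258. 348.] [ 0.511 -0.066] bay [-158.  -56.] 0.62
```

```bash
cat >> h.py <<'E'
def tob(bx,by,phi=None,z=.010):
    "fingertips to bay mm, tool y along tube angle phi (deg, b deeper positive)"
    w=C+(bx*BX+by*BY)/1000
    s=arm.observe(); print("now bay",bay(s["position"]),end=" "); to(w[0],w[1],z,None if phi is None else 87.8+phi)
E
python3 -m inch '0 -0.012 0 0 0; 0.02 -0.012 0 0 0; 0.04 -0.012 0 0 0; 0.04 0 0 0 0; 0.04 0.01 0 0 0' | egrep 'pos|force'
python3 - <<'E'
from h import *
tob(-192,-33,-5.5)
E
```

```text
position: [0.4693, -0.0679, 0.1899]
force: [0.8, 0.8, -0.4]
gripper_force: 0.0
now bay [-200.  -60.] t 6.0 tip [ 0.4693 -0.0679  0.0119] yang 83.5 F [ 0.8  0.8 -0.4] shift [-0.0055  0.0276  0.0019] roll 0.021
```

```bash
python3 -m inch '-0.002 0.01 0.001 0 0; -0.004 0.02 0.001 0 0; -0.006 0.028 0.001 0 0; -0.012 0.028 0.001 0 0; -0.017 0.028 0.001 0 0' | egrep 'pos|force'
python3 -m inch '-0.005 0 0 -0.04 0; -0.0095 -0.001 0 -0.08 0; -0.014 -0.0015 0 -0.12 0; -0.019 -0.002 0 -0.16 0; -0.0235 -0.002 0 -0.2 0' | egrep 'pos|force'
python3 -m inch '-0.005 0 0 -0.04 0; -0.0095 -0.001 0 -0.08 0; -0.014 -0.0015 0 -0.12 0; -0.019 -0.002 0 -0.16 0; -0.0235 -0.002 0 -0.2 0' | egrep 'pos|force'
python3 - <<'E'
from h import *
tob(-140,-33,17)
look()
E
```

```text
position: [0.4902, -0.0425, 0.1888]
force: [-0.2, -0.2, -0.3]
gripper_force: 0.0
position: [0.5129, -0.0477, 0.1887]
force: [-0.5, 0.7, -0.5]
gripper_force: 0.4
position: [0.5365, -0.0472, 0.1887]
force: [-0.4, -0.2, 1.1]
gripper_force: 0.4
now bay [-133.  -37.] t 7.5 tip [ 0.5365 -0.0472  0.0107] yang 106.6 F [-0.4 -0.2  1.1] shift [0.0053 0.0058 0.0007] roll 0.032
scene [218. 296.] [ 0.568 -0.064] bay [-101.  -52.] 0.78
scene [179. 352.] [0.516 0.133] bay [-160.  142.] 0.64
side [195. 309.] [ 0.568 -0.062] bay [-101.  -51.] 0.69
side [265. 322.] [0.513 0.139] bay [-164.  148.] 0.6
```

```bash
python3 -m inch '-0.005 0 0 -0.04 0; -0.0095 -0.001 0 -0.08 0; -0.014 -0.0015 0 -0.12 0; -0.019 -0.002 0 -0.16 0; -0.0235 -0.002 0 -0.2 0' | egrep 'pos|force'
python3 -m inch '-0.005 0 0 -0.04 0; -0.0095 -0.001 0 -0.08 0; -0.014 -0.0015 0 -0.12 0; -0.019 -0.002 0 -0.16 0; -0.0235 -0.002 0 -0.2 0' | egrep 'pos|force'
python3 - <<'E'
from h import *
tob(-140,-33,40)
look(("scene","side"))
E
```

```text
position: [0.5597, -0.0424, 0.1887]
force: [-0.1, -1.7, -0.7]
gripper_force: 0.4
position: [0.5813, -0.0331, 0.1887]
force: [-0.0, -1.1, 0.1]
gripper_force: 0.4
now bay [-89. -21.] t 8.8 tip [ 0.5813 -0.0331  0.0107] yang 129.6 F [-0.  -1.1  0.1] shift [0.0461 0.0251 0.0007] roll 0.031
scene [228. 313.] [ 0.617 -0.041] bay [-53. -27.] 0.76
scene [177. 346.] [0.502 0.124] bay [-174.  133.] 0.74
scene [300. 184.] [ 0.656 -0.362] bay [  -1. -346.] 0.66
scene [241. 152.] [ 0.466 -0.388] bay [-191. -380.] 0.49
side [203. 289.] [ 0.614 -0.03 ] bay [-56. -17.] 0.77
side [259. 331.] [0.494 0.123] bay [-182.  131.] 0.75
```

```bash
python3 -m inch '0.012 0 0 0 0; 0.015 0 -0.03 0 0; 0.015 0.01 -0.06 0 0; 0 0.05 -0.06 0 0; -0.015 0.1 -0.06 0 0' | egrep 'pos|force'
python3 - <<'E'
from h import *
tob(-202,161,38.7)
E
```

```text
position: [0.5298, 0.0501, 0.2499]
force: [0.8, 2.0, -1.4]
gripper_force: 0.0
now bay [-144.   60.] t 9.4 tip [0.5298 0.0501 0.0719] yang 129.1 F [ 0.8  2.  -1.4] shift [-0.0225  0.1145  0.0617] roll 0.045
```

```bash
python3 -m inch '-0.01 0.05 0 0 0; -0.02 0.1 0 0.045 0; -0.0225 0.115 0.02 0.045 0; -0.0225 0.115 0.05 0.045 0; -0.0225 0.115 0.061 0.045 0' | egrep 'pos|force'
python3 - <<'E'
from h import *
tob(-202,161,38.7)
look(("scene","side","wrist"))
E
```

```text
position: [0.4728, 0.1545, 0.1861]
force: [-1.4, 0.2, -0.2]
gripper_force: 0.0
now bay [-205.  162.] t 9.9 tip [0.4728 0.1545 0.0081] yang 126.9 F [-1.4  0.2 -0.2] shift [-0.0012 -0.0026 -0.0019] roll 0.006
scene [228. 314.] [ 0.618 -0.039] bay [-52. -25.] 0.94
scene [175. 348.] [0.498 0.133] bay [-179.  141.] 0.83
side [260. 331.] [0.495 0.125] bay [-182.  133.] 0.84
side [203. 290.] [ 0.612 -0.029] bay [-58. -16.] 0.59
wrist [259. 247.] [0.497 0.127] bay [-180.  136.] 0.87
```

```bash
python3 -m inch '0 -0.008 0 0 0; 0 -0.014 0 0 0; 0 -0.02 0 0 0; 0 -0.026 0 0 0; 0 -0.032 0 0 0' | egrep 'pos|force'
python3 -m inch '0 -0.006 0 0 0; 0 -0.012 0 0 0; 0 -0.018 0 0 0; 0 -0.024 0 0 0; 0 -0.03 0 0 0' | egrep 'pos|force'
python3 - <<'E'
from h import *
tob(-202,161,38.7)
look(("scene","side","wrist"))
E
```

```text
position: [0.4937, 0.1291, 0.1879]
force: [-1.8, 3.5, 3.0]
gripper_force: 1.9
position: [0.5118, 0.1048, 0.1877]
force: [-2.0, 3.4, 4.7]
gripper_force: 2.1
now bay [-164.  114.] t 11.2 tip [0.5118 0.1048 0.0097] yang 126.8 F [-2.   3.4  4.7] shift [ 0.0002  0.0605 -0.0002] roll 0.005
scene [186. 340.] [0.523 0.092] bay [-152.  101.] 0.92
scene [238. 307.] [ 0.639 -0.069] bay [-30. -55.] 0.58
side [194. 279.] [ 0.645 -0.056] bay [-25. -41.] 0.63
side [247. 320.] [0.523 0.092] bay [-152.  102.] 0.57
side [222. 299.] [0.582 0.026] bay [-90.  38.] 0.35
```

```bash
python3 -m inch '0 -0.005 0 0 0; 0 -0.01 0 0 0; 0 -0.015 0 0 0; 0 -0.02 0 0 0; 0 -0.02 0 0 0' | egrep 'pos|force'
python3 - <<'E'
from h import *
tob(-202,161,38.7)
look(("scene","side","wrist"))
snap("scene","s2")
a=cv2.imread("pics/s2.png")[170:290,240:420];cv2.imwrite("pics/s2c.png",cv2.resize(a,None,fx=4,fy=4,interpolation=cv2.INTER_CUBIC))
E
```

```text
position: [0.5241, 0.0881, 0.1878]
force: [1.2, 0.5, -0.1]
gripper_force: 0.0
now bay [-151.   98.] t 12.1 tip [0.5241 0.0881 0.0098] yang 126.7 F [ 1.2  0.5 -0.1] shift [ 0.0002  0.0812 -0.0003] roll 0.004
scene [191. 336.] [0.535 0.071] bay [-139.   81.] 0.64
scene [247. 303.] [ 0.656 -0.089] bay [-12. -74.] 0.6
side [243. 317.] [0.532 0.083] bay [-143.   93.] 0.89
side [186. 277.] [ 0.655 -0.082] bay [-13. -67.] 0.82
wrist [260. 279.] [0.535 0.075] bay [-139.   85.] 0.73
```

View pics/s2c.png

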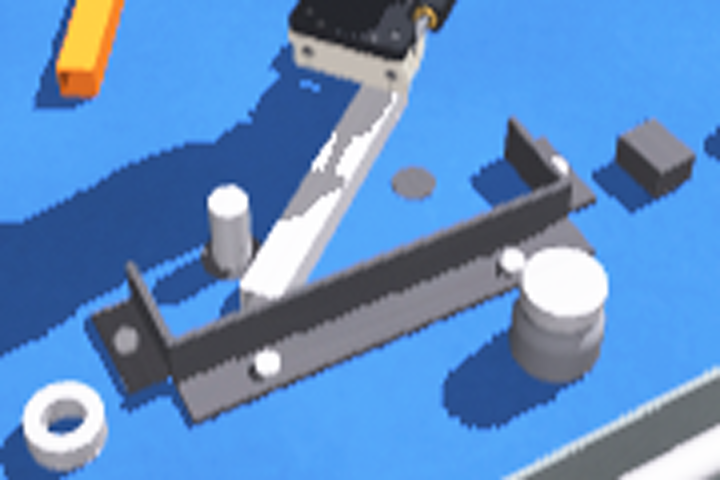

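```bash
python3 -m inch '0 0.012 0 0 0; 0.02 0.014 0 0 0; 0.035 0.014 0 0 0; 0.035 -0.01 0 0 0; 0.035 -0.04 0 0 0' | egrep 'pos|force'
python3 -m inch '-0.003 0 0 0 0; -0.007 0 0 0 0; -0.012 0 0 0 0; -0.012 0 0 0 0' | egrep 'pos|force'
python3 -m inch '-0.005 0 0 0.04 0; -0.01 0 0 0.08 0; -0.0145 0 0 0.12 0; -0.0195 0 0 0.16 0; -0.0245 0 0 0.2 0' | egrep 'pos|force'
python3 -m inch '-0.005 0 0 0.04 0; -0.01 0 0 0.08 0; -0.0145 0 0 0.12 0; -0.0195 0 0 0.16 0; -0.0245 0 0 0.2 0' | egrep 'pos|force'
python3 - <<'E'
from h import *
tob(-100,100,16)
look(("scene","side","wrist"))
E
```

```text
position: [0.5184, 0.0377, 0.1878]
force: [0.3, 0.4, 0.1]
gripper_force: 0.0
position: [0.529, 0.0452, 0.1877]
force: [0.2, -0.5, -0.3]
gripper_force: 0.0
position: [0.548, 0.059, 0.1876]
force: [-1.3, -0.7, 0.1]
gripper_force: 0.5
position: [0.5701, 0.0695, 0.1875]
force: [-0.8, 0.5, 1.4]
gripper_force: 0.6
now bay [-104.   81.] t 14.3 tip [0.5701 0.0695 0.0095] yang 103.9 F [-0.8  0.5  1.4] shift [-0.0091  0.017  -0.0005] roll 0.001
scene [200. 357.] [0.591 0.102] bay [-85. 115.] 0.83
scene [243. 295.] [ 0.637 -0.1  ] bay [-31. -86.] 0.6
side [362. 227.] [0.665 0.369] bay [-20. 384.] 0.53
```

```bash
python3 -m inch '0.01 0 0 0 0; 0.01 0.03 0 0 0; 0.01 0.058 0 0 0; -0.01 0.058 0 0 0; -0.027 0.058 0 0 0' | egrep 'pos|force'
python3 -m inch '0 -0.006 0 0 0; 0 -0.012 0 0 0; 0 -0.017 0 0 0; 0 -0.022 0 0 0; 0 -0.026 0 0 0' | egrep 'pos|force'
python3 - <<'E'
from h import *
tob(-100,100,16)
look(("scene","side","wrist"))
E
```

```text
position: [0.5824, 0.1324, 0.1879]
force: [1.7, -1.1, 0.3]
gripper_force: 0.0
position: [0.5889, 0.1053, 0.1877]
force: [-1.2, 1.6, -0.4]
gripper_force: 0.6
now bay [-87. 118.] t 15.6 tip [0.5889 0.1053 0.0097] yang 103.8 F [-1.2  1.6 -0.4] shift [ 0.0177 -0.0132 -0.0003] roll 0.001
scene [248. 293.] [ 0.647 -0.109] bay [-20. -94.] 0.97
scene [204. 351.] [0.595 0.08 ] bay [-80.  93.] 0.6
wrist [256. 282.] [0.592 0.09 ] bay [-83. 103.] 0.76
```

```bash
python3 -m inch '0 0.01 0 0 0; 0.02 0.012 0 0 0; 0.034 0.01 0 0 0; 0.034 -0.015 0 0 0; 0.03 -0.04 0 0 0' | egrep 'pos|force'
python3 -m inch '-0.004 0 0 0 0; -0.008 0 0 0 0; -0.012 0 0 0.04 0; -0.017 0 0 0.08 0; -0.022 0 0 0.12 0' | egrep 'pos|force'
python3 -m inch '-0.005 0 0 0.04 0; -0.01 0 0 0.08 0; -0.0145 0 0 0.12 0; -0.0195 0 0 0.16 0; -0.0195 0 0 0.16 0' | egrep 'pos|force'
python3 - <<'E'
from h import *
tob(-60,0,0)
look(("scene","side","wrist"))
E
```

```text
position: [0.569, 0.0613, 0.1878]
force: [1.3, -0.1, -0.3]
gripper_force: 0.0
position: [0.5907, 0.0673, 0.1875]
force: [-1.5, 0.1, 1.8]
gripper_force: 0.9
position: [0.611, 0.0691, 0.1876]
force: [0.3, 0.6, 0.4]
gripper_force: 0.0
now bay [-63.  82.] t 17.4 tip [0.611  0.0691 0.0096] yang 87.9 F [0.3 0.6 0.4] shift [-0.0031 -0.0822 -0.0004] roll 0.001
scene [244. 290.] [ 0.633 -0.111] bay [-35. -97.] 0.74
scene [213. 365.] [0.64  0.093] bay [-35. 107.] 0.67
```

```bash
python3 -m inch '0.01 0 0 0 0; 0.01 -0.04 0 0 0; 0.01 -0.077 0 0 0; 0 -0.077 0 0 0; -0.004 -0.077 0 0 0' | egrep 'pos|force'
python3 -m inch '-0.004 0 0 0 0; -0.008 0 0 0 0; -0.012 0 0 0 0; -0.016 0 0 0 0; -0.018 0 0 0 0' | egrep 'pos|force'
python3 - <<'E'
from h import *
tob(-34.5,5,0)
look(("scene","side","wrist"))
E
```

```text
position: [0.6114, -0.0108, 0.1879]
force: [-1.5, -0.9, -0.1]
gripper_force: 0.8
position: [0.63, -0.0095, 0.1876]
force: [-1.1, 0.4, -0.4]
gripper_force: 0.7
now bay [-41.   4.] t 18.7 tip [ 0.63   -0.0095  0.0096] yang 87.9 F [-1.1  0.4 -0.4] shift [-0.0067  0.0006 -0.0004] roll 0.001
scene [251. 292.] [ 0.655 -0.115] bay [ -12. -100.] 0.84
scene [221. 370.] [0.666 0.089] bay [ -9. 105.] 0.59
side [243. 261.] [0.659 0.098] bay [-16. 113.] 0.72
wrist [305. 133.] [ 0.652 -0.106] bay [-15. -91.] 0.86
wrist [300. 516.] [0.657 0.094] bay [-18. 108.] 0.66
```

Nearly seated; I now press on in small steps until the rail answers.

```bash
python3 -m inch '-0.002 0 0 0 0; -0.003 0 0 0 0; -0.004 0 0 0 0; -0.004 0 0 0 0' | egrep 'pos|force'
python3 -m inch '-0.001 0 0 0 0; -0.002 0 0 0 0; -0.003 0 0 0 0; -0.003 0 0 0 0' | egrep 'pos|force'
python3 - <<'E'
from h import *
tob(-34.5,5,0)
E
```

```text
position: [0.6335, -0.0104, 0.1877]
force: [-3.1, 1.1, 2.3]
gripper_force: 1.2
position: [0.6366, -0.0103, 0.1876]
force: [-3.1, -0.3, 0.6]
gripper_force: 1.3
now bay [-35.   4.] t 19.8 tip [ 0.6366 -0.0103  0.0096] yang 87.8 F [-3.1 -0.3  0.6] shift [-0.0001  0.0011 -0.0004] roll 0.001
```

```bash
for i in 1 2; do
python3 -m inch '-0.001 0 0 0 0; -0.002 0 0 0 0; -0.002 0 0 0 0' | egrep 'pos|^force'; done
python3 - <<'E'
from h import *
tob(-34.5,5,0)
look(("scene","side","wrist"))
snap("wrist","w3")
E
```

```text
position: [0.6372, -0.0104, 0.1874]
force: [-8.6, 1.4, 7.3]
position: [0.6379, -0.0105, 0.1872]
force: [-15.2, 0.7, 11.0]
now bay [-33.   4.] t 20.4 tip [ 0.6379 -0.0105  0.0092] yang 87.8 F [-15.2   0.7  11. ] shift [ 0.0012  0.0012 -0.0008] roll 0.0
scene [252. 295.] [ 0.66  -0.111] bay [ -7. -96.] 0.84
scene [219. 370.] [0.66  0.092] bay [-15. 107.] 0.62
side [242. 258.] [0.668 0.097] bay [ -8. 112.] 0.82
wrist [299. 519.] [0.662 0.095] bay [-13. 110.] 0.84
wrist [301. 132.] [ 0.656 -0.105] bay [-11. -90.] 0.67
```

View pics/w3.png

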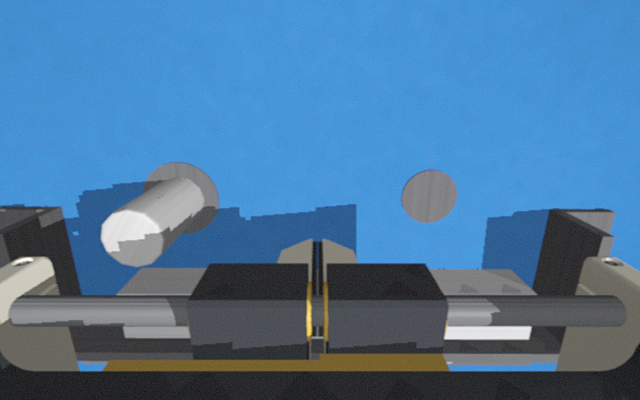

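Seated at the middle (15 N back). Now one light press near end a, then one near the post, to close any wedge gap.

```bash
python3 -m inch '0.005 0 0 0 0; 0.01 0.04 0 0 0; 0.01 0.078 0 0 0; 0.003 0.078 0 0 0; 0.001 0.078 0 0 0' | egrep 'pos|^force'
python3 -m inch '-0.001 0 0 0 0; -0.002 0 0 0 0; -0.002 0 0 0 0' | egrep 'pos|^force'
python3 - <<'E'
from h import *
tob(-34.5,-25,0)
E
```

```text
position: [0.641, 0.072, 0.187]
force: [-12.7, 7.8, 2.9]
position: [0.6416, 0.0707, 0.1866]
force: [-14.6, 9.0, 6.7]
now bay [-33.  85.] t 21.6 tip [0.6416 0.0707 0.0086] yang 88.0 F [-14.6   9.    6.7] shift [ 0.0022 -0.11   -0.0017] roll 0.004
```

```bash
python3 -m inch '0.006 0 0 0 0; 0.01 -0.04 0 0 0; 0.01 -0.08 0 0 0; 0.01 -0.108 0 0 0; 0.005 -0.108 0 0 0' | egrep 'pos|^force'
python3 -m inch '-0.002 0 0 0 0; -0.003 0 0 0 0; -0.004 0 0 0 0; -0.005 0 0 0 0' | egrep 'pos|^force'
python3 - <<'E'
from h import *
tob(-34.5,-25,0)
E
```

```text
position: [0.635, -0.0472, 0.1883]
force: [-24.4, -15.7, 10.0]
position: [0.6369, -0.0431, 0.1868]
force: [-20.7, -6.7, 14.0]
now bay [-33. -29.] t 22.4 tip [ 0.6369 -0.0431  0.0088] yang 87.7 F [-20.7  -6.7  14. ] shift [ 0.0015  0.0039 -0.0012] roll -0.002
```

```bash
python3 -m inch '0.004 0.004 0 0 0; 0.01 0.006 0 0 0; 0.01 0.006 -0.03 0 0; 0.01 0.006 -0.07 0 0; 0.03 0.006 -0.1 0 0' | egrep 'pos|^force'
python3 -m inch '0.05 0 -0.03 0 0; 0.1 0 -0.06 0 0; 0.15 0 -0.1 0 0; 0.15 0 -0.1 0 0; 0.15 0 -0.1 0 0' | egrep 'pos|^force'
python3 - <<'E'
from h import *
look(("scene","side","wrist"))
snap("scene","f1");snap("side","f2")
a=cv2.imread("pics/f1.png")[170:290,240:420];b=cv2.imread("pics/f2.png")[150:290,210:350]
a=cv2.resize(a,(540,360),interpolation=cv2.INTER_CUBIC);b=cv2.resize(b,(360,360),interpolation=cv2.INTER_CUBIC)
cv2.imwrite("pics/fin.png",cv2.resize(np.hstack([a,b]),(800,320)))
E
```

```text
position: [0.6128, -0.0327, 0.2901]
force: [0.1, -0.3, 0.5]
position: [0.459, -0.0276, 0.3905]
force: [0.9, 0.2, 0.3]
scene [253. 295.] [ 0.662 -0.113] bay [ -5. -97.] 0.85
scene [221. 370.] [0.666 0.088] bay [ -9. 103.] 0.62
side [181. 278.] [ 0.658 -0.102] bay [-10. -87.] 0.97
side [242. 258.] [0.666 0.097] bay [ -9. 112.] 0.66
```

View pics/fin.png

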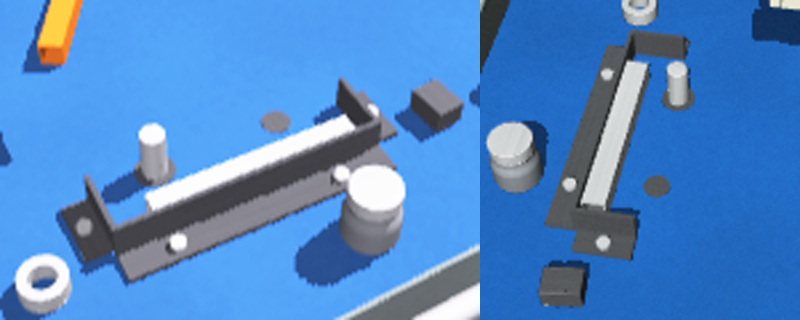

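The final view shows the tube lying along the whole back rail behind the post, between the end walls. The collar, offcut and jar look unmoved.

```bash
python3 -c "
from cell import arm
print(arm.sign_off())"
```

```text
the job is handed in; nothing more can be done
None
```

The tube is in the bay, pushed against the back rail along its whole length, and the job is handed in; by the final pictures the collar, offcut, jar and post stayed where they were.

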